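Trace the touch track on a sprung test board

ROBOT

A 6-joint arm with a two-finger parallel gripper is mounted at the origin on the work surface. World frame = base frame: x ahead of the robot, y to its left, z up, the work surface at z = 0. Lengths are in mm, angles in rad, forces in N, time in s.
With the tool pointing down it reaches from about 300 to 825 mm from the base axis. Payload 5.4 kg.
Tool frame: the origin (TCP) lies midway between the tips of the shut fingers; the grasp point (between the pads) lies 19 mm behind it; z points along the fingers, y is the direction in which the jaws open and shut (so a half turn about z gives the same grasp; the last joint's range is limited). The gripper opens to 92 mm and grips with 3 to 60 N. Pads are 20 mm wide; open, the fingers measure 128 mm over their backs; the gripper's body (75 mm by 189 mm) begins 69 mm behind the grasp point.
Start: joints at [1.084, 0.158, 1.597, -0, 1.386, -0.21], TCP at [157.146, 553.092, 214.601] pointing down, gripper open.
Joint ranges: [-2.91, 2.91], [-0.94, 2.29], [0.18, 2.7], [-1.29, 4.43], [0.17, 2.64], [-3, 3]. Speed limits (rad/s): [2.57, 2.57, 3.14, 3.14, 3.14, 3.14].

INTERFACE

Orientations are given as a unit quaternion [w, x, y, z].
In Python, from station import sensors, vision, order gives the robot as it stands. The module is installed in compiled form; this text tells all that it offers.
- The arm moves only by the tool apply_moves, never from a script. Its argument "plan" is a list of rows, each an object of numbers: "dx", "dy", "dz": the shift along the tool's x, y, z in mm; "wx", "wy", "wz": the turn, a rotation vector about the tool's x, y, z in rad; "hand": the opening, from -1 (shut) to 1 (fully open). In form: [{"dx": .., "dy": .., "dz": .., "wx": .., "wy": .., "wz": .., "hand": ..}, ...]. A call has 1 to 12 rows; each row is the pose to reach, as a shift and turn from the pose commanded when the call began, along the tool's axes at that moment; what a row does not reach only later rows make up. A row lasts 1/10 s, in which the tool goes at most 50 mm and 8.59 degrees, less where a joint would pass 70% of its speed; a pose out of reach is approached as far as the arm can. A call with a gripper value outside its range is refused whole. The fingers move at their own pace and stop on an object; the grip force is fixed at half the most. Time passes only in rows, so rows that repeat a pose let the fingers close. It gives the time, the measured TCP pose, the force and the opening at its end, in the units of the state.
- sensors.observe(): the state, without advancing time (a new reading comes with each control period).
- vision.snapshot(name): name is "scene" or "top"; returns a dict with "image" (400x640x3 uint8, red, green, blue), "fx", "fy", "cx", "cy" (pixels), "origin" and "rotation" of the camera in the world. Camera axes: x right, y down, z forward; pixel columns grow to the right and rows downward; lengths in mm; the calibration is good to about 2 mm. A picture is of the moment at which its call begins. There is no depth.
- order.sign_off(): hands the job in, once; it reports no verdict.
The state is a dict: "t": time; "joint_positions": joint angles; "qvel": joint speeds; "joint_torque": joint torques, N m; "position": TCP position; "tool_rot": TCP orientation; "contact_force": force on the tool from outside, world axes, zero at the start; "ft_torque": the same for the moment, N m; "width": opening from 0.0 (shut) to 1.0 (fully open).
Only numpy, scipy, OpenCV 4.12 (cv2) and the standard library are available. Lean on these libraries where they do the work, as an engineer would, in place of code of your own. Each camera call takes 0.05 s, during which the arm holds its last target. There are 200 camera calls.

TASK

Try out the touch track on the circuit board: with the fingers closed, put the fingertips down on the round pad at one end of the copper track and trace the track, past both bends, to the square pad at its other end, staying on the track and never lifting off on the way. Keep the touch light, so that the sprung board gives a little but is never pushed down to its stop, and do not touch the parts mounted beside the track or disturb the things standing around the rig. Finish with the fingertips still resting lightly on the square pad: the program ends while holding that touch.

Things in the scene. Friction and masses are not known exactly. Their poses are not given: they have to be found in the camera images.
- rig: Fixed rig, anywhere ahead of the robot, turned any way: dark steel base 290 x 170 x 16 mm on the bench, long side along its x, origin at the centre of its underside, z up. Green board 270 x 150 mm floats over it on springs, flat top 38 mm above the bench when untouched. Steel guide posts, 13 mm heads, stand at x = +-125, y = +-65 mm, up to 46 mm above the bench.
- board (a joint): How far the board is pushed down, m: 0 untouched (top 38 mm above the bench), 0.010 at its hard stop (top 28 mm). It stays level, moving only up and down. It begins to give at about 1.5 N (1 to 2) and needs about 1 N more per mm; 1 mm or more counts as touched, over 9 mm (about 10 N) is too hard.
- round_pad (a point): Centre of the round copper pad (32 mm across) where the trace begins, on the board's top (sinks with it; axes as the rig's), at x = -95, y = -35 mm in the rig's frame. From here the copper track, 16 mm wide and flush, runs straight along +x to bend1. On the track means: the middle of the closed fingertips is within 16 mm of the centre line.
- bend1 (a point): Middle of the track's first, square bend, on the board's top, at x = 0, y = -35 mm in the rig's frame. From here the track runs straight along the rig's +y to bend2.
- bend2 (a point): Middle of the track's second, square bend, on the board's top, at x = 0, y = 35 mm in the rig's frame. From here the track runs straight along the rig's +x to the square pad.
- square_pad (a point): Centre of the square copper pad (30 x 30 mm) where the trace ends, on the board's top, at x = 95, y = 35 mm in the rig's frame.
- heatsink (a point): Finned aluminium heatsink on the board, 64 x 52 x 20 mm (along the rig's x, y, z), beside the track; this point is the centre of its underside, on the board's top, at x = -68, y = 28 mm in the rig's frame. Its sides are at least 36 mm from the track's centre line. Not to be touched.
- capacitors (a point): White connector block with three black capacitors 18 mm thick and 20 mm tall, together 62 x 47 mm, on the board beside the track; this point, under its middle, at x = 68, y = -27 mm in the rig's frame, on the board's top. At least 36 mm from the track's centre line. Not to be touched.
- reel: Loose reel of solder, standing on its flange beside the rig: 52 mm across, 40 mm tall; origin at the centre of its underside. Leave alone.
- jar: Loose small white jar with a black cap beside the rig: 42 mm across, 60 mm tall; origin at the centre of its underside. Leave alone.
- screwdriver: Loose screwdriver, 160 mm long, lying on the bench beside the rig; its own x runs from handle to tip. Leave alone.

How it is judged:
By the outcome, as a careful person would: the job done as asked, in the order asked, and still so for the second after the job is handed in, while the arm keeps its last pose, push and grip.
It also fails if it takes over 48 s, if anything falls off the work surface, if the arm or the gripper's body presses on something with over 40 N, if the wrist force passes 120 N, or if a joint passes its speed limit or range.

## Working session

There is one attempt and no reset: what is moved stays moved. The work goes in short steps, Python scripts to look and compute and a tool call to move; the robot and the scene stay as the last step left them, time stands still between calls to the robot, and variables do not carry over. Pictures are saved under pics/ and viewed, about 8 in all and at most 12, crops included, and the job is handed in when it is done.

Besides the shell and the picture viewer there is one more tool, called after "Emit:" by a JSON object that holds its "name" and its "arguments". apply_moves: Moves the arm, as the interface text tells. Its arguments: {"type":"object","properties":{"plan":{"type":"array"}},"required":["plan"]}

```bash
mkdir -p pics
python3 - <<'E'
from station import sensors, vision
import cv2,pickle
s=sensors.observe();print({k:s[k] for k in('t','position','tool_rot','contact_force','width')})
d={}
for n in('top','scene'):
    v=vision.snapshot(n);d[n]=v;cv2.imwrite(f'pics/{n}0.png',v['image'][...,::-1]);print(n,v['fx'],v['cx'],v['cy'],v['origin'],v['rotation'])
pickle.dump(d,open('v0.pkl','wb'))
E
```

```text
{'t': 0.0, 'position': array([156.83155482, 552.5658018 , 213.63753273]), 'tool_rot': array([-3.08612410e-04,  1.37936800e-01,  9.90440606e-01, -8.65817152e-04]), 'contact_force': array([-0.25913428,  0.57485477, -0.13563477]), 'width': 1.003400409617376}
top 501.3944047049314 321.5539662200465 193.0600455070309 [472.22436196  56.85187901 903.33526769] [-0.02855821  0.71710657 -0.69538165  0.03724192]
scene 520.2754459449326 316.0750727979135 199.363731644369 [1031.16999694 -545.20468279  590.13588246] [-0.43797188  0.84659721  0.26424875 -0.14705912]
```

View pics/top0.png

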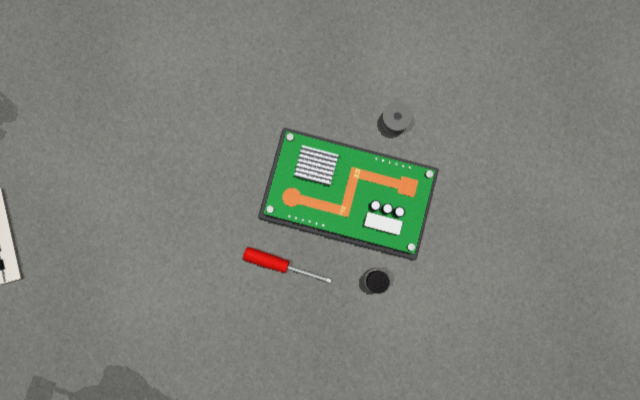

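View pics/scene0.png

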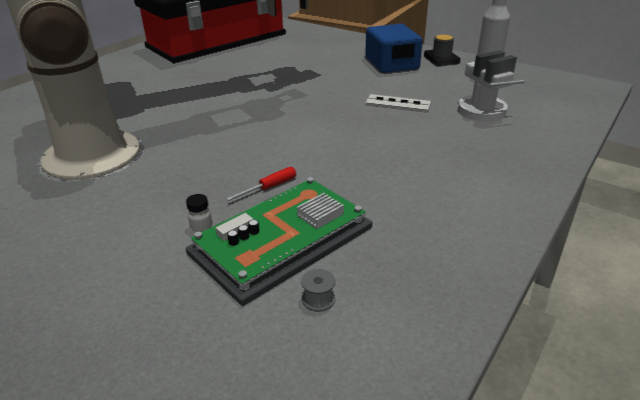

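The top view shows the round pad at about (292,197), the bends at (343,210) and (356,174), and the square pad at (408,187). The scene view agrees with this. Next I'll measure in both views.

```bash
cat > h.py <<'E'
import numpy as np,cv2
from scipy.spatial.transform import Rotation as R
def ray(v,px,z):
    px=np.atleast_2d(px).astype(float)
    q=np.array(v['rotation']); M=R.from_quat(q,scalar_first=True).as_matrix() if q.size==4 else q
    d=np.c_[(px[:,0]-v['cx'])/v['fx'],(px[:,1]-v['cy'])/v['fy'],np.ones(len(px))]@M.T
    o=np.array(v['origin']); return o+d*((z-o[2])/d[:,2])[:,None]
E
python3 - <<'E'
import pickle;from h import *
d=pickle.load(open('v0.pkl','rb'))
loc=np.array([[-95,-35],[0,-35],[0,35],[95,35]])
for n,v in d.items():
    hsv=cv2.cvtColor(v['image'],cv2.COLOR_RGB2HSV)
    g=cv2.inRange(hsv,(40,90,40),(85,255,255)); c=cv2.inRange(hsv,(5,110,120),(20,255,255))
    roi=np.zeros_like(g); 
    if n=='top': roi[120:265,255:445]=255
    else: roi[170:300,180:380]=255
    g&=roi;c&=roi
    cc=max(cv2.findContours(c,0,1)[0],key=cv2.contourArea)
    gc=max(cv2.findContours(cv2.morphologyEx(g|c,cv2.MORPH_CLOSE,np.ones((5,5))),0,1)[0],key=cv2.contourArea)
    B=ray(v,gc[:,0],38)[:,:2]
    r=cv2.minAreaRect(B.astype(np.float32)); print(n,'board',r)
    # copper region pixels -> world -> principal properties
    m=np.zeros_like(g);cv2.drawContours(m,[cc],-1,255,-1)
    ys,xs=np.nonzero(m);P=ray(v,np.c_[xs,ys],38)[:,:2]
    print(' copper centroid',P.mean(0),'area px',len(P))
    a=np.radians(r[2]); 
    # rig frame: x along long side, from round end to square end
    bx=cv2.boxPoints(r);e=[bx[1]-bx[0],bx[2]-bx[1]];u=max(e,key=np.linalg.norm);u=u/np.linalg.norm(u)
    if n=='top': w=ray(v,[[292,197],[408,187]],38)[:,:2]; 
    else: w=ray(v,[[308,195],[247,258]],38)[:,:2]
    if u@(w[1]-w[0])<0:u=-u
    vv=np.array([-u[1],u[0]]);ctr=np.array(r[0])
    q=np.c_[(P-ctr)@u,(P-ctr)@vv]
    print(' yaw',np.degrees(np.arctan2(u[1],u[0])),'ctr',ctr)
    for nm,s in(('round',q[:,0]<-88+0),('seg1',(q[:,0]>-70)&(q[:,0]<-20)),('seg2',abs(q[:,1])<20),('seg3',(q[:,0]>20)&(q[:,0]<70)),('sq',q[:,0]>80)):
        print(' ',nm,q[s].mean(0),q[s].min(0),q[s].max(0))
    wt=cv2.inRange(hsv,(0,0,150),(179,70,255))&roi
    for k in cv2.findContours(wt,0,1)[0]:
        p=k[:,0].mean(0);z=ray(v,p,46)[0,:2]-ctr;print('   white',p,cv2.contourArea(k),np.round([z@u,z@vv],1)) if cv2.contourArea(k)>8 else 0
    for nm,p,z in (('reel',(397,118),40),('jar',(377,282),60),('sd',(266,260),15),('tip',(330,281),5)) if n=='top' else (): print(nm,ray(v,p,z)[0])
E
```

```text
top board ((557.0706176757812, -0.810516357421875), (270.899169921875, 152.1523895263672), 76.77657318115234)
 copper centroid [557.43781983  -2.73200026] area px 1721
 yaw -103.22343 ctr [557.07061768  -0.81051636]
  round [-98.12628836 -34.68384731] [-110.5871775   -49.88450022] [-88.09258914 -19.60243625]
  seg1 [-44.88671609 -34.7522743 ] [-69.86571586 -42.47399585] [-20.15921914 -26.9559759 ]
  seg2 [-1.04228492 -0.0629489 ] [-97.83729151 -19.93595125] [ 7.67640239 19.69071559]
  seg3 [45.01269708 35.4025025 ] [20.10311425 27.4839086 ] [69.91085375 43.22759912]
  sq [94.96816826 35.29518006] [80.01487809 20.48259755] [109.9305563   50.24249261]
   white [411.  246.5] 34.0 [124.9 -64.5]
   white [383.26315789 222.93684211] 483.5 [ 69.2 -37.8]
   white [399.33333333 211.28571429] 43.5 [ 91.  -11.3]
   white [269.63157895 208.73684211] 34.5 [-124.8  -64.6]
   white [387.45454545 208.        ] 45.0 [ 69.9 -11.1]
   white [375.40909091 204.95454545] 43.0 [ 48.6 -11.4]
   white [429.05555556 173.44444444] 32.0 [124.7  65.5]
   white [314.83333333 168.5       ] 418.0 [-68.2  22.5]
   w
[... 338 characters left out ...]
1531982421875, -0.989654541015625), (270.5526123046875, 151.42184448242188), 76.82041931152344)
 copper centroid [561.43028298 -13.91774632] area px 1091
 yaw -103.17957 ctr [559.15319824  -0.98965454]
  round [-98.5723143  -36.32564247] [-111.79623848  -51.7740333 ] [-88.03996119 -22.41809751]
  seg1 [-44.66439925 -35.72725593] [-69.8230795  -43.30151294] [-20.0514965  -28.06023439]
  seg2 [4.3237688  1.19150019] [ -8.42972744 -19.66508434] [106.24491426  19.99207364]
  seg3 [45.50658037 34.14821891] [20.29105874 26.14449524] [69.97706767 41.95647461]
  sq [94.82031322 34.18276897] [80.11415407 19.06982805] [109.14333976  48.79108432]
   white [237.16129032 224.85483871] 326.0 [ 62.  -39.6]
```

Both views agree to about 2 mm, and the pads, posts and sizes fall where the drawing says. Rig centre is about (557.6, -0.8) with yaw -103.2°. That puts the round pad at (545,100), bend1 at (523.5,7), bend2 at (592,-9) and the square pad at (570,-101). I'll close the fingers and move above the round pad.

Emit:
{"name": "apply_moves", "arguments": {"plan": [{"dx":-8,"dy":-6,"hand":-1},{"dx":-25,"dy":-17,"hand":-1},{"dx":-50,"dy":-33,"hand":-1},{"dx":-83,"dy":-55,"hand":-1},{"dx":-117,"dy":-77,"hand":-1},{"dx":-150,"dy":-100,"hand":-1},{"dx":-183,"dy":-122,"hand":-1},{"dx":-217,"dy":-144,"hand":-1},{"dx":-250,"dy":-166,"hand":-1},{"dx":-283,"dy":-188,"hand":-1},{"dx":-312,"dy":-207,"hand":-1},{"dx":-333,"dy":-221,"hand":-1}]}}

```text
invalid input at $.plan[0]: expected keys dx, dy, dz, wx, wy, wz, hand
```

Emit:
{"name": "apply_moves", "arguments": {"plan": [{"dx":-20,"dy":-13,"hand":-1},{"dx":-50,"dy":-33,"dz":10,"hand":-1},{"dx":-80,"dy":-53,"dz":20,"hand":-1},{"dx":-110,"dy":-73,"dz":40,"hand":-1},{"dx":-140,"dy":-93,"dz":60,"hand":-1},{"dx":-160,"dy":-106,"dz":80,"hand":-1},{"dx":-164,"dy":-109,"dz":105,"hand":-1},{"dx":-164,"dy":-109,"dz":125,"hand":-1},{"dx":-164,"dy":-109,"dz":135,"hand":-1},{"dx":-164,"dy":-109,"dz":140,"hand":-1},{"dx":-164,"dy":-109,"dz":140,"hand":-1},{"dx":-164,"dy":-109,"dz":140,"hand":-1}]}}

```text
invalid input at $.plan[0]: expected keys dx, dy, dz, wx, wy, wz, hand
```

Run:
```python
from station import sensors, vision
import cv2,numpy as np
s=sensors.observe();print({k:s[k] for k in('t','position','tool_rot','contact_force','width')})
a=vision.snapshot('top')['image'][130:260,250:450];b=vision.snapshot('scene')['image'][130:300,170:390]
a=cv2.resize(a,(700,455));b=cv2.resize(b,(700,541))
cv2.imwrite('pics/a1.png',a[...,::-1]);cv2.imwrite('pics/b1.png',b[...,::-1])
```

```text
{'t': 0.1, 'position': array([156.86481086, 552.58284984, 213.69432506]), 'tool_rot': array([-3.01731348e-04,  1.37935717e-01,  9.90440792e-01, -8.27693557e-04]), 'contact_force': array([-0.40522255, -0.48123709, -0.3581937 ]), 'width': 0.9989345882621842}
```

View pics/b1.png

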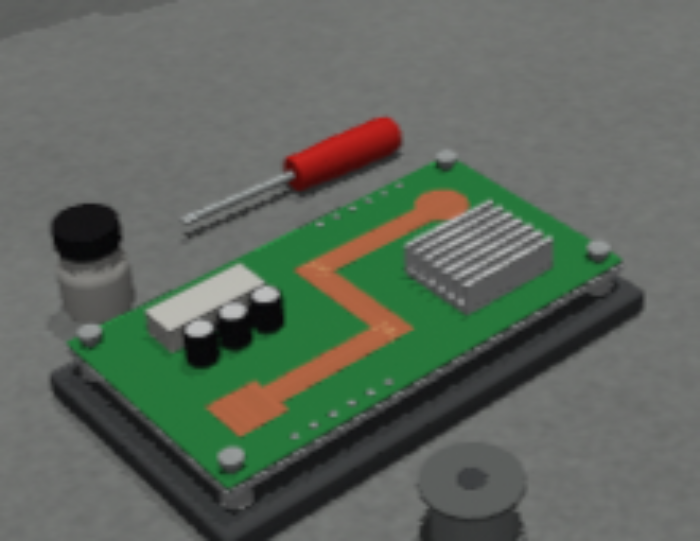

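Both calls were refused because every key is required, so nothing has moved and the picture still shows the untouched rig. I'll resend with all the keys.

Emit:
{"name": "apply_moves", "arguments": {"plan": [{"dx":-8,"dy":-6,"dz":0,"wx":0,"wy":0,"wz":0,"hand":-1},{"dx":-25,"dy":-17,"dz":0,"wx":0,"wy":0,"wz":0,"hand":-1},{"dx":-50,"dy":-33,"dz":0,"wx":0,"wy":0,"wz":0,"hand":-1},{"dx":-83,"dy":-55,"dz":0,"wx":0,"wy":0,"wz":0,"hand":-1},{"dx":-117,"dy":-77,"dz":0,"wx":0,"wy":0,"wz":0,"hand":-1},{"dx":-150,"dy":-100,"dz":0,"wx":0,"wy":0,"wz":0,"hand":-1},{"dx":-183,"dy":-122,"dz":0,"wx":0,"wy":0,"wz":0,"hand":-1},{"dx":-217,"dy":-144,"dz":0,"wx":0,"wy":0,"wz":0,"hand":-1},{"dx":-250,"dy":-166,"dz":0,"wx":0,"wy":0,"wz":0,"hand":-1},{"dx":-283,"dy":-188,"dz":0,"wx":0,"wy":0,"wz":0,"hand":-1},{"dx":-312,"dy":-207,"dz":0,"wx":0,"wy":0,"wz":0,"hand":-1},{"dx":-333,"dy":-221,"dz":0,"wx":0,"wy":0,"wz":0,"hand":-1}]}}

```text
t: 1.4
position: [418.2, 247.1, 214.6]
tool_rot: [0.0, 0.139, 0.99, -0.0]
contact_force: [0.3, 0.4, -0.3]
width: 0.006
```

Emit:
{"name": "apply_moves", "arguments": {"plan": [{"dx":-20,"dy":-13,"dz":0,"wx":0,"wy":0,"wz":0,"hand":-1},{"dx":-50,"dy":-33,"dz":10,"wx":0,"wy":0,"wz":0,"hand":-1},{"dx":-80,"dy":-53,"dz":20,"wx":0,"wy":0,"wz":0,"hand":-1},{"dx":-110,"dy":-73,"dz":40,"wx":0,"wy":0,"wz":0,"hand":-1},{"dx":-140,"dy":-93,"dz":60,"wx":0,"wy":0,"wz":0,"hand":-1},{"dx":-158,"dy":-103,"dz":80,"wx":0,"wy":0,"wz":0,"hand":-1},{"dx":-162,"dy":-107,"dz":105,"wx":0,"wy":0,"wz":0,"hand":-1},{"dx":-162,"dy":-107,"dz":125,"wx":0,"wy":0,"wz":0,"hand":-1},{"dx":-162,"dy":-107,"dz":135,"wx":0,"wy":0,"wz":0,"hand":-1},{"dx":-162,"dy":-107,"dz":140,"wx":0,"wy":0,"wz":0,"hand":-1},{"dx":-162,"dy":-107,"dz":140,"wx":0,"wy":0,"wz":0,"hand":-1},{"dx":-162,"dy":-107,"dz":140,"wx":0,"wy":0,"wz":0,"hand":-1}]}}

```text
t: 2.6
position: [544.4, 102.4, 75.7]
tool_rot: [0.001, 0.138, 0.99, 0.0]
contact_force: [0.1, -0.0, 0.3]
width: 0.007
```

```bash
cat > look.py <<'E'
import sys
from station import sensors, vision
import cv2,numpy as np
s=sensors.observe();print({k:np.round(s[k],4) for k in('t','position','tool_rot','contact_force','width')})
a=vision.snapshot('top')['image'][130:260,250:450];b=vision.snapshot('scene')['image'][130:300,170:390]
cv2.imwrite(f'pics/{sys.argv[1]}.png',np.vstack([cv2.resize(a,(460,299)),cv2.resize(b,(460,300))])[...,::-1])
E
python3 look.py c1
```

```text
{'t': np.float64(2.6), 'position': array([544.3942, 102.4124,  75.7208]), 'tool_rot': array([9.000e-04, 1.378e-01, 9.905e-01, 1.000e-04]), 'contact_force': array([ 0.0934, -0.0415,  0.297 ]), 'width': np.float64(0.0071)}
```

View pics/c1.png

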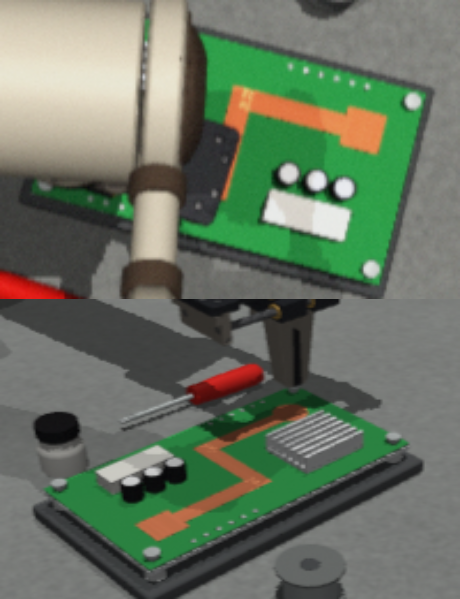

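The fingertips hang over the round pad, about 38 mm above it, with nothing else near. Next I descend gently with a small correction.

Emit:
{"name": "apply_moves", "arguments": {"plan": [{"dx":-1.5,"dy":-2.4,"dz":5,"wx":0,"wy":0,"wz":0,"hand":-1},{"dx":-1.5,"dy":-2.4,"dz":12,"wx":0,"wy":0,"wz":0,"hand":-1},{"dx":-1.5,"dy":-2.4,"dz":19,"wx":0,"wy":0,"wz":0,"hand":-1},{"dx":-1.5,"dy":-2.4,"dz":25,"wx":0,"wy":0,"wz":0,"hand":-1},{"dx":-1.5,"dy":-2.4,"dz":29,"wx":0,"wy":0,"wz":0,"hand":-1},{"dx":-1.5,"dy":-2.4,"dz":32,"wx":0,"wy":0,"wz":0,"hand":-1},{"dx":-1.5,"dy":-2.4,"dz":34,"wx":0,"wy":0,"wz":0,"hand":-1},{"dx":-1.5,"dy":-2.4,"dz":34,"wx":0,"wy":0,"wz":0,"hand":-1},{"dx":-1.5,"dy":-2.4,"dz":34,"wx":0,"wy":0,"wz":0,"hand":-1}]}}

```text
t: 3.6
position: [544.7, 99.6, 40.8]
tool_rot: [0.0, 0.138, 0.99, 0.0]
contact_force: [-0.0, -0.4, -1.2]
width: 0.001
```

Emit:
{"name": "apply_moves", "arguments": {"plan": [{"dx":0,"dy":0,"dz":1,"wx":0,"wy":0,"wz":0,"hand":-1},{"dx":0,"dy":0,"dz":2,"wx":0,"wy":0,"wz":0,"hand":-1},{"dx":0,"dy":0,"dz":3,"wx":0,"wy":0,"wz":0,"hand":-1},{"dx":0,"dy":0,"dz":4,"wx":0,"wy":0,"wz":0,"hand":-1},{"dx":0,"dy":0,"dz":5,"wx":0,"wy":0,"wz":0,"hand":-1},{"dx":0,"dy":0,"dz":6,"wx":0,"wy":0,"wz":0,"hand":-1},{"dx":0,"dy":0,"dz":6,"wx":0,"wy":0,"wz":0,"hand":-1},{"dx":0,"dy":0,"dz":6,"wx":0,"wy":0,"wz":0,"hand":-1}]}}

```text
t: 4.4
position: [544.6, 99.6, 34.9]
tool_rot: [0.0, 0.138, 0.99, 0.0]
contact_force: [-0.7, -0.5, 5.0]
width: 0.0
```

```bash
python3 look.py c2
```

```text
{'t': np.float64(4.4), 'position': array([544.6343,  99.5837,  34.8555]), 'tool_rot': array([2.000e-04, 1.379e-01, 9.904e-01, 0.000e+00]), 'contact_force': array([-0.743 , -0.4557,  4.9637]), 'width': np.float64(0.0005)}
```

It reads 5 N at about 3 mm of give, which agrees with the spring. Now the first half of leg 1, pressing about 1 mm deeper for margin.

Emit:
{"name": "apply_moves", "arguments": {"plan": [{"dx":0,"dy":-1,"dz":0.5,"wx":0,"wy":0,"wz":0,"hand":-1},{"dx":-0.2,"dy":-4,"dz":1,"wx":0,"wy":0,"wz":0,"hand":-1},{"dx":-0.4,"dy":-8,"dz":1,"wx":0,"wy":0,"wz":0,"hand":-1},{"dx":-0.6,"dy":-12,"dz":1,"wx":0,"wy":0,"wz":0,"hand":-1},{"dx":-0.8,"dy":-16,"dz":1,"wx":0,"wy":0,"wz":0,"hand":-1},{"dx":-1,"dy":-20,"dz":1,"wx":0,"wy":0,"wz":0,"hand":-1},{"dx":-1.3,"dy":-25,"dz":1,"wx":0,"wy":0,"wz":0,"hand":-1},{"dx":-1.6,"dy":-30,"dz":1,"wx":0,"wy":0,"wz":0,"hand":-1},{"dx":-1.8,"dy":-35,"dz":1,"wx":0,"wy":0,"wz":0,"hand":-1},{"dx":-2,"dy":-39,"dz":1,"wx":0,"wy":0,"wz":0,"hand":-1},{"dx":-2.2,"dy":-42,"dz":1,"wx":0,"wy":0,"wz":0,"hand":-1},{"dx":-2.2,"dy":-42,"dz":1,"wx":0,"wy":0,"wz":0,"hand":-1}]}}

```text
t: 5.7
position: [536.3, 58.8, 34.4]
tool_rot: [0.001, 0.138, 0.99, 0.001]
contact_force: [0.9, 2.1, 5.2]
width: 0.003
```

```bash
python3 look.py c3
```

```text
{'t': np.float64(5.7), 'position': array([536.328 ,  58.8314,  34.3946]), 'tool_rot': array([1.400e-03, 1.383e-01, 9.904e-01, 6.000e-04]), 'contact_force': array([0.9457, 2.0599, 5.1764]), 'width': np.float64(0.0025)}
```

View pics/c3.png

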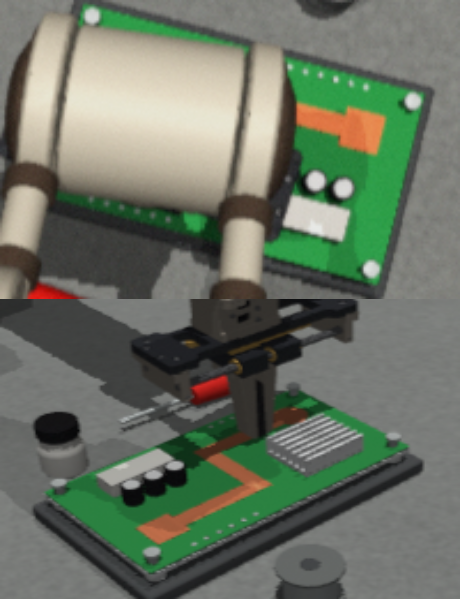

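The tips stand on the track mid-leg at rig (-53,-34), force 5.2 N. On to bend1.

Emit:
{"name": "apply_moves", "arguments": {"plan": [{"dx":0,"dy":-2,"dz":0.5,"wx":0,"wy":0,"wz":0,"hand":-1},{"dx":-0.2,"dy":-6,"dz":0.5,"wx":0,"wy":0,"wz":0,"hand":-1},{"dx":-0.4,"dy":-11,"dz":0.5,"wx":0,"wy":0,"wz":0,"hand":-1},{"dx":-0.6,"dy":-17,"dz":0.5,"wx":0,"wy":0,"wz":0,"hand":-1},{"dx":-0.8,"dy":-23,"dz":0.5,"wx":0,"wy":0,"wz":0,"hand":-1},{"dx":-1,"dy":-29,"dz":0.5,"wx":0,"wy":0,"wz":0,"hand":-1},{"dx":-1.2,"dy":-35,"dz":0.5,"wx":0,"wy":0,"wz":0,"hand":-1},{"dx":-1.4,"dy":-41,"dz":0.5,"wx":0,"wy":0,"wz":0,"hand":-1},{"dx":-1.6,"dy":-46,"dz":0.5,"wx":0,"wy":0,"wz":0,"hand":-1},{"dx":-1.7,"dy":-50,"dz":0.5,"wx":0,"wy":0,"wz":0,"hand":-1},{"dx":-1.8,"dy":-53,"dz":0.5,"wx":0,"wy":0,"wz":0,"hand":-1},{"dx":-1.8,"dy":-53,"dz":0.5,"wx":0,"wy":0,"wz":0,"hand":-1}]}}

```text
t: 7.0
position: [523.6, 7.3, 33.9]
tool_rot: [0.001, 0.138, 0.99, 0.001]
contact_force: [0.8, 2.5, 6.4]
width: 0.005
```

Emit:
{"name": "apply_moves", "arguments": {"plan": [{"dx":-2,"dy":0.1,"dz":0,"wx":0,"wy":0,"wz":0,"hand":-1},{"dx":-7,"dy":0.3,"dz":0,"wx":0,"wy":0,"wz":0,"hand":-1},{"dx":-14,"dy":0.6,"dz":0,"wx":0,"wy":0,"wz":0,"hand":-1},{"dx":-22,"dy":1,"dz":0,"wx":0,"wy":0,"wz":0,"hand":-1},{"dx":-30,"dy":1.3,"dz":0,"wx":0,"wy":0,"wz":0,"hand":-1},{"dx":-38,"dy":1.7,"dz":0,"wx":0,"wy":0,"wz":0,"hand":-1},{"dx":-46,"dy":2,"dz":0,"wx":0,"wy":0,"wz":0,"hand":-1},{"dx":-54,"dy":2.4,"dz":0,"wx":0,"wy":0,"wz":0,"hand":-1},{"dx":-61,"dy":2.7,"dz":0,"wx":0,"wy":0,"wz":0,"hand":-1},{"dx":-67,"dy":3,"dz":0,"wx":0,"wy":0,"wz":0,"hand":-1},{"dx":-70,"dy":3.1,"dz":0,"wx":0,"wy":0,"wz":0,"hand":-1},{"dx":-70,"dy":3.1,"dz":0,"wx":0,"wy":0,"wz":0,"hand":-1}]}}

```text
t: 8.2
position: [589.8, -8.8, 32.9]
tool_rot: [-0.001, 0.138, 0.99, 0.0]
contact_force: [-3.4, 1.0, 6.8]
width: 0.009
```

```bash
python3 look.py c4
```

```text
{'t': np.float64(8.2), 'position': array([589.7557,  -8.7948,  32.9249]), 'tool_rot': array([-1.300e-03,  1.379e-01,  9.904e-01,  1.000e-04]), 'contact_force': array([-3.3817,  0.9936,  6.8187]), 'width': np.float64(0.0091)}
```

View pics/c4.png

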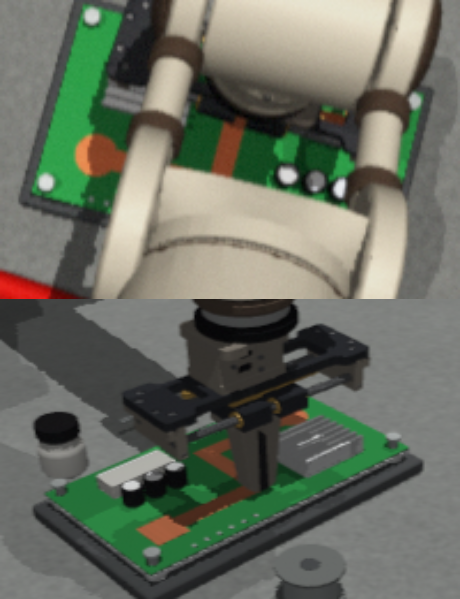

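The tips are at bend2, rig (0,33), at 6.8 N and about 5 mm of give. Now the last leg, in two halves.

Emit:
{"name": "apply_moves", "arguments": {"plan": [{"dx":0,"dy":-2,"dz":-0.3,"wx":0,"wy":0,"wz":0,"hand":-1},{"dx":-0.3,"dy":-6,"dz":-0.5,"wx":0,"wy":0,"wz":0,"hand":-1},{"dx":-0.6,"dy":-11,"dz":-0.5,"wx":0,"wy":0,"wz":0,"hand":-1},{"dx":-1,"dy":-16,"dz":-0.5,"wx":0,"wy":0,"wz":0,"hand":-1},{"dx":-1.3,"dy":-21,"dz":-0.5,"wx":0,"wy":0,"wz":0,"hand":-1},{"dx":-1.7,"dy":-26,"dz":-0.5,"wx":0,"wy":0,"wz":0,"hand":-1},{"dx":-2,"dy":-31,"dz":-0.5,"wx":0,"wy":0,"wz":0,"hand":-1},{"dx":-2.3,"dy":-36,"dz":-0.5,"wx":0,"wy":0,"wz":0,"hand":-1},{"dx":-2.7,"dy":-41,"dz":-0.5,"wx":0,"wy":0,"wz":0,"hand":-1},{"dx":-3,"dy":-45,"dz":-0.5,"wx":0,"wy":0,"wz":0,"hand":-1},{"dx":-3,"dy":-47,"dz":-0.5,"wx":0,"wy":0,"wz":0,"hand":-1},{"dx":-3,"dy":-47,"dz":-0.5,"wx":0,"wy":0,"wz":0,"hand":-1}]}}

```text
t: 9.5
position: [581.7, -54.8, 34.3]
tool_rot: [0.001, 0.138, 0.99, 0.0]
contact_force: [0.3, 3.0, 5.9]
width: 0.003
```

Emit:
{"name": "apply_moves", "arguments": {"plan": [{"dx":0,"dy":-2,"dz":0,"wx":0,"wy":0,"wz":0,"hand":-1},{"dx":-0.2,"dy":-6,"dz":0,"wx":0,"wy":0,"wz":0,"hand":-1},{"dx":-0.4,"dy":-11,"dz":0,"wx":0,"wy":0,"wz":0,"hand":-1},{"dx":-0.5,"dy":-16,"dz":0,"wx":0,"wy":0,"wz":0,"hand":-1},{"dx":-0.6,"dy":-21,"dz":0,"wx":0,"wy":0,"wz":0,"hand":-1},{"dx":-0.8,"dy":-26,"dz":0,"wx":0,"wy":0,"wz":0,"hand":-1},{"dx":-1,"dy":-31,"dz":0,"wx":0,"wy":0,"wz":0,"hand":-1},{"dx":-1.1,"dy":-36,"dz":0,"wx":0,"wy":0,"wz":0,"hand":-1},{"dx":-1.2,"dy":-41,"dz":0,"wx":0,"wy":0,"wz":0,"hand":-1},{"dx":-1.3,"dy":-45,"dz":0,"wx":0,"wy":0,"wz":0,"hand":-1},{"dx":-1.4,"dy":-48,"dz":0,"wx":0,"wy":0,"wz":0,"hand":-1},{"dx":-1.4,"dy":-48,"dz":0,"wx":0,"wy":0,"wz":0,"hand":-1}]}}

```text
t: 10.7
position: [569.8, -101.5, 34.3]
tool_rot: [0.001, 0.138, 0.99, 0.0]
contact_force: [0.3, 2.1, 5.3]
width: 0.008
```

Emit:
{"name": "apply_moves", "arguments": {"plan": [{"dx":0,"dy":0,"dz":0,"wx":0,"wy":0,"wz":0,"hand":-1},{"dx":0,"dy":0,"dz":0,"wx":0,"wy":0,"wz":0,"hand":-1},{"dx":0,"dy":0,"dz":0,"wx":0,"wy":0,"wz":0,"hand":-1}]}}

```text
t: 11.0
position: [569.8, -101.5, 34.3]
tool_rot: [0.001, 0.138, 0.99, 0.0]
contact_force: [0.7, 2.1, 5.5]
width: 0.003
```

```bash
python3 look.py c5
```

```text
{'t': np.float64(11.0), 'position': array([ 569.7904, -101.4926,   34.2785]), 'tool_rot': array([1.100e-03, 1.380e-01, 9.904e-01, 2.000e-04]), 'contact_force': array([0.6877, 2.1178, 5.4818]), 'width': np.float64(0.0031)}
```

View pics/c5.png

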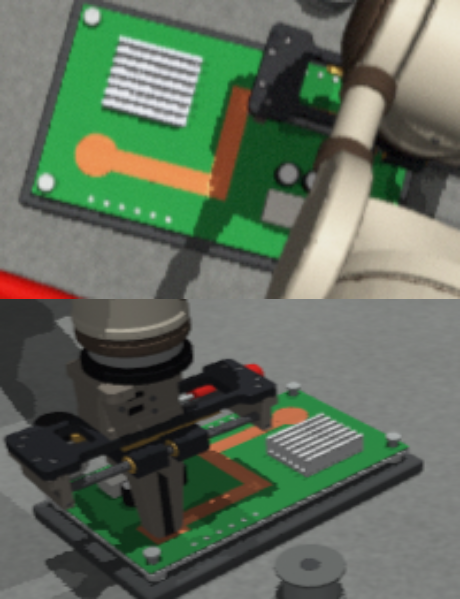

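The tips rest on the square pad, steady at 5.5 N and about 3.7 mm of give, and the gripper body is well above everything. Handing in.

```bash
python3 -c "
from station import order;print(order.sign_off())"
```

```text
the job is handed in; nothing more can be done
None
```

I traced the track from the round pad, past both bends, to the square pad without lifting off, and handed the job in with the fingertips still resting on the square pad. It took 11 s of the 48 s allowed.

- **Finding the rig:** the two cameras agreed on its position to about 2 mm. I took the centre as (557.6, -0.8) mm and the yaw as -103.2°. Pads, guide posts and board size all fell where the drawing puts them.
- **On the track:** at every checkpoint the measured fingertip position was within about 2 mm of the track's centre line.
- **Touch:** I read the force only between moves. It was 5.0 to 6.8 N, about 3 to 5 mm of board give, with the hard stop at 10 mm.
- **Final hold:** the fingertips were at (569.8, -101.5, 34.3) mm against a pad centre of (570.0, -101.3), steady at 5.5 N and about 3.7 mm of give.
- **Surroundings:** the pictures showed no contact with the heatsink or capacitors. The reel had not moved. In the last picture the arm hid the jar and most of the screwdriver, but the gripper's body passed about 60 mm above the jar.

Two things went differently from plan. The first two move calls were refused for missing keys, and nothing moved. At bend2 friction held the tips about 2 mm short, and that cleared on the next leg.

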